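# Put a fresh hand-sanitiser pump bottle into service

## Robot

A 6-joint arm with a two-finger parallel gripper is mounted at the origin on the work surface. World frame = base frame: x ahead of the robot, y to its left, z up, the work surface at z = 0. Lengths are in mm, angles in rad, forces in N, time in s.
With the tool pointing down it reaches from about 425 to 1125 mm from the base axis. Payload 14.9 kg.
Tool frame: the origin (TCP) lies at the very end of the fingers, on their centre line; the grasp point (between the pads) lies grip_depth behind it (grip_depth is the distance from the TCP to the grasp point, in mm); x points along the fingers, z is the direction in which the jaws open and shut, and the axes are right-handed (so a half turn about x gives the same grasp; the last joint's range is limited). The gripper opens to 91 mm and grips with 3 to 60 N. Pads are 32 mm wide; open, the fingers measure 118 mm over their backs; the gripper's body (76 mm by 178 mm) begins 60 mm behind the grasp point.
Start: joints at [-0.033, 0.379, 1.734, -0, 1.028, -0.033], TCP at [700.013, -0.006, 213.932] pointing down, gripper open.
Joint ranges: [-2.77, 2.77], [-0.74, 2.19], [0, 2.66], [-1.06, 4.2], [0.31, 2.87], [-3.08, 3.08]. Speed limits (rad/s): [1.89, 1.89, 2.39, 3.14, 3.14, 3.14].

## Interface

Orientations are given as a unit quaternion [w, x, y, z].
In Python, from bench import get_state, get_image, job_done, grip_depth gives the robot as it stands. The module is installed in compiled form; this text tells all that it offers.
- The arm moves only by the tool apply_moves, never from a script. Its argument "motion" is a list of rows, each a list of 2 entries, a list of its own where there are three numbers: the shift along the tool's x, y, z in mm, then the turn, a rotation vector about the tool's x, y, z in degrees. A call has 1 to 10 rows; each row shifts and turns the commanded pose from where the row before left it, along the tool's axes as they then stand; what a row does not reach is not made up. A row lasts 1/10 s, in which the tool goes at most 50 mm and 8.59 degrees, less where a joint would pass 70% of its speed; a pose out of reach is approached as far as the arm can. A call with a gripper value outside its range is refused whole. "claw" is the finger opening in mm, from 0 to 91.2, set as the call begins (left out, the last holds). The fingers move at their own pace and stop on an object; "newtons" is the grip in N (left out, the last holds). Time passes only in rows, so rows that do not move let the fingers close. It gives the time, the measured TCP pose, the force and the opening at its end, in the units of the state.
- get_state(): the state, without advancing time (a new reading comes with each control period).
- get_image(name): name is "scene" or "side" or "wrist"; returns a dict with "color" (400x640x3 uint8, red, green, blue), "range_z" (400x640 float32, mm along the optical axis (not along the pixel's ray), 0 where there is no reading), "camera_matrix" (3x3 intrinsics, pixels), "pose" (4x4, takes a point from camera to world coordinates). Camera axes: x right, y down, z forward; pixel columns grow to the right and rows downward; lengths in mm; the calibration is good to about 2 mm. The wrist camera is an equidistant fisheye: a pixel r from the principal point sees the ray r / f radians off the axis. A picture is of the moment at which its call begins.
- job_done(): hands the job in, once; it reports no verdict.
The state is a dict: "time": time; "q": joint angles; "dq": joint speeds; "joint_efforts": joint torques, N m; "eef_pos": TCP position; "ee_rot": TCP orientation; "contact_force": force on the tool from outside, world axes, zero at the start; "torque": the same for the moment, N m; "finger_gap": finger opening in mm.
Only numpy, scipy, OpenCV 4.12 (cv2) and the standard library are available. Lean on these libraries where they do the work, as an engineer would, in place of code of your own. Each camera call takes 0.05 s, during which the arm holds its last target.

## Task

Set the pump bottle upright in the square cradle of the dispenser stand, with its label facing the drip tray. Then unlock the pump: its head is locked down by a left-hand thread, so turn it clockwise (seen from above) until the spout points over the drip tray, and let the head spring up. Prime it without forcing it, with at least two full strokes, pressing the head right down to its stop for a moment and letting it come fully up after each, and leave the other things on the worktop undisturbed.

Things in the scene. Friction and masses are not known exactly. Their poses are not given: they have to be found in the camera images.
- bottle: the pump bottle: white square bottle, 64 x 64 mm, 126 mm high; above it a round ribbed collar, 40 mm wide, from 138 to 160 mm high (to carry it by), a 27 mm ring to 166 mm, then the pump head. 0.4 to 0.8 kg. Origin: centre of its underside; z up, x towards the labelled face. Starts upright on the worktop, on one of two places (the refill takes the other)
- label (a point): centre of the label on the bottle's front face (plain pale label, only on this face), 32 mm out along the bottle's x axis and 60 mm up
- pump_head (a joint): turn of the head, rad, growing clockwise from above, 0 to 2.35 between end stops; starts at 0 to 0.3. The spout points 2.35 minus this value counterclockwise from the bottle's x axis (at 2.35: over the label). A left-hand thread holds the head down to about 1.85 (it rises 2 mm on the way); past that it springs up once let go; it can be pressed home only past about 1.95. Takes 0.12 N m; stays put
- pump_stem (a joint): depth of the pump head below its highest position, m: 0 is fully up, 0.015 is the stop at the bottom of the stroke; about 0.014 while locked. Spring: about 8 N at the top, 19 N at the bottom, plus drag of 0.6 N per cm/s; hard stop beyond
- head_top (a point): centre of the flat top of the pump head, on the bottle's axis: 186 mm above the bottle's underside when right down, 201 mm when fully up. The head is a white block 38 mm long (along the spout), 26 mm wide with flat flanks, 19 mm high, its lower edge 20 mm below this point; x axis along the spout
- spout_tip (a point): mouth of the spout, 61.5 mm from the bottle's axis and 20 mm below the top of the head; the spout is an 11 mm round bar, which reaches 66 mm from the axis
- stand: the dispenser stand, white, fixed: base plate 166 x 104 x 6 mm with a square cradle and, in front of it (its x axis), a drip tray. Origin: under the middle of the cradle, at worktop height; z up. The cradle is 71 mm square inside, open on top, 4 mm walls to 32 mm above the worktop, flared lips to about 37 mm that lead the bottle in (mouth about 84 mm square)
- cradle_floor (a point): middle of the cradle's floor, 6 mm above the worktop: the centre of the bottle's underside belongs here; its x axis points to the drip tray
- drip_tray (a point): middle of the steel drip tray, 62 mm (along the stand's x) by 78 mm, 77 mm in front of the middle of the cradle and 16 mm above the worktop
- refill: bystander: refill bottle of the same shape and size but with a plain ribbed screw cap (40 mm, up to 158 mm high) and no pump. Origin: centre of its underside
- toy_pan: bystander: small metal saucepan, 104 mm wide, 50 mm high, with a black handle 95 mm long along its y axis. Origin: centre of its underside
- wipes_tub: bystander: grey round tub with a white lid, 94 mm wide, 127 mm high. Origin: centre of its underside
Things that resemble listed ones, but are neither listed nor needed, are in the scene too. What is shaped like the bottle but orange or yellow is not meant.

How it is judged (in metres and radians):
On the way, in this order (a step that is already met when the one before it is completed fails the run):
1. the bottle stands in the cradle, label towards the drip tray, the pump still locked (horizontal distance between bottle and cradle_floor below 0.007 m and z of bottle in the frame of cradle_floor below 0.003 m and angle between bottle's own z axis and vertical below 0.06 rad and x of label in the frame of cradle_floor above 0.022 m and value of joint pump_stem above 0.009 m), for 0.2 s.
2. the pump is unlocked in the cradle and its head is fully up (value of joint pump_stem below 0.002 m and horizontal distance between bottle and cradle_floor below 0.007 m and z of bottle in the frame of cradle_floor below 0.003 m), for 0.1 s.
3. first stroke: the head is pressed down to its stop, with the spout over the tray (value of joint pump_stem above 0.0135 m and y of spout_tip in the frame of drip_tray between -0.036 and 0.036 m and x of spout_tip in the frame of drip_tray above -0.031 m), for 0.1 s.
4. the head is fully up again (value of joint pump_stem below 0.002 m), for 0.1 s.
5. second stroke: the head is pressed down to its stop, with the spout over the tray (all of step 3), for 0.1 s.
At the end, for the whole second after the job is handed in: The bottle stands at rest on the cradle floor (within 7 mm of its middle and 3 mm of its floor, upright within 0.06 rad) with its label towards the drip tray, the pump head is fully up (within 2 mm) and the spout's mouth is over the drip tray (all of step 2 and angle between bottle's own z axis and vertical below 0.06 rad and x of label in the frame of cradle_floor above 0.022 m and y of spout_tip in the frame of drip_tray between -0.036 and 0.036 m and x of spout_tip in the frame of drip_tray between -0.031 and 0.031 m and linear speed of bottle below 0.02 m/s); the robot touches nothing.
It fails at once if the bottle or its pump is forced: more than 90 N between bottle and stand (contact force between bottle and stand above 90 N).
It fails at once if the pump bottle is tipped over (angle between bottle's own z axis and vertical above 0.8 rad).
It fails at once if the refill bottle is moved or tipped (distance of refill from where it was at the start of the episode above 0.02 m or angle between refill's own z axis and vertical above 0.3 rad).
It fails at once if the saucepan is moved (distance of toy_pan from where it was at the start of the episode above 0.02 m).
It fails at once if the wipes tub is moved or tipped (distance of wipes_tub from where it was at the start of the episode above 0.02 m or angle between wipes_tub's own z axis and vertical above 0.3 rad).
It also fails if it takes over 72 s, if anything falls off the work surface, if the arm or the gripper's body presses on something with over 40 N, if the wrist force passes 120 N, or if a joint passes its speed limit or range.

## Working session

There is one attempt and no reset: what is moved stays moved. The work goes in short steps, Python scripts to look and compute and a tool call to move; the robot and the scene stay as the last step left them, time stands still between calls to the robot, and variables do not carry over. Pictures are saved under pics/ and viewed, and the job is handed in when it is done.

Besides the shell and the picture viewer there is one more tool, called as a command line: name --argument value ..., lists and objects as JSON in quotes. apply_moves: Moves the arm, as the interface text tells. Its arguments: {"type":"object","properties":{"motion":{"type":"array"},"claw":{"type":"number"},"newtons":{"type":"number"}},"required":["motion"]}

```bash
mkdir -p pics; cat > h.py <<'E'
import numpy as np, cv2
from bench import get_state,get_image,job_done,grip_depth
def snap(n):
    d=get_image(n); np.savez('%s.npz'%n,**d); return d
def save(img,name): cv2.imwrite('pics/'+name,cv2.cvtColor(img,cv2.COLOR_RGB2BGR))
def cloud(d):
    K=d['camera_matrix'];z=d['range_z'].astype(float);v,u=np.indices(z.shape)
    p=np.stack([(u-K[0,2])/K[0,0]*z,(v-K[1,2])/K[1,1]*z,z],-1)
    w=p@d['pose'][:3,:3].T+d['pose'][:3,3]; w[z==0]=np.nan
    return w
E
python3 - <<'E'
from h import *
print(get_state(), grip_depth)
for n in('scene','side'):
    d=snap(n);save(d['color'],n+'0.png');print(n,d['camera_matrix'],d['pose'])
E
```

```text
{'time': 0.0, 'q': array([-3.33265667e-02,  3.79382929e-01,  1.73478598e+00,  7.58546896e-06,
        1.02849100e+00, -3.33086656e-02]), 'dq': array([-1.89821019e-03,  1.78544682e-04,  8.10129519e-04, -7.48195973e-05,
       -1.37822688e-03, -1.60781645e-04]), 'joint_efforts': array([ 6.45993277e-04, -7.63727903e+01, -4.34372771e+01,  6.49972307e-02,
        4.23743343e-02, -1.55693674e-04]), 'eef_pos': array([ 6.99603965e+02, -9.34156147e-03,  2.13303602e+02]), 'ee_rot': array([7.06729634e-01, 2.25789354e-05, 7.07483727e-01, 7.15016171e-06]), 'contact_force': array([-0.04822082, -0.05538853, -0.73237974]), 'torque': array([-0.06883805,  0.01597362, -0.00223112]), 'finger_gap': 91.53043406684259} 18.8
scene [[401.24854569   0.         323.17720591]
 [  0.         401.24854569 203.10662817]
 [  0.           0.           1.        ]] [[-2.24040432e-01  7.70452340e-01 -5.96832537e-01  1.33147367e+03]
 [ 9.74553422e-01  1.72599949e-01 -1.43020578e-01  1.78684796e+02]
 [-7.17727396e-03 -6.13687583e-01 -7.89516331e-01  1.08605444e+03]
 [ 0.00000000e+00  0.00000000e+00  0.00000000e+00  1.00000000e+00]]
side [[488.23061238   0.         315.0009755 ]
 [  0.         488.23061238 194.57084312]
 [  0.           0.           1.        ]] [[ 8.83254109e-01 -2.60178994e-01  3.90088542e-01  1.19833996e+02]
 [-4.68575682e-01 -4.59084283e-01  7.54770463e-01 -9.27982523e+02]
 [-1.72919015e-02 -8.49440117e-01 -5.27401628e-01  7.86038118e+02]
 [ 0.00000000e+00  0.00000000e+00  0.00000000e+00  1.00000000e+00]]
```

View pics/scene0.png

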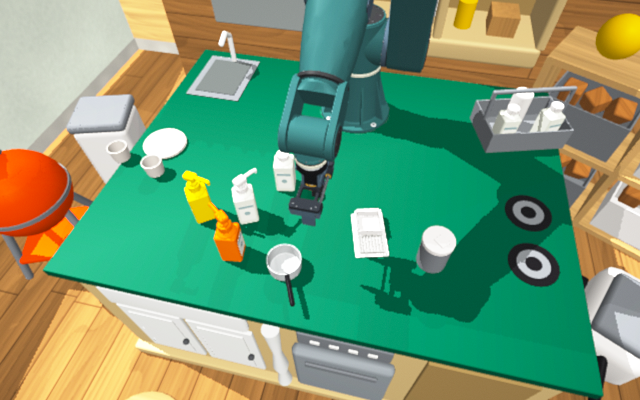

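View pics/side0.png

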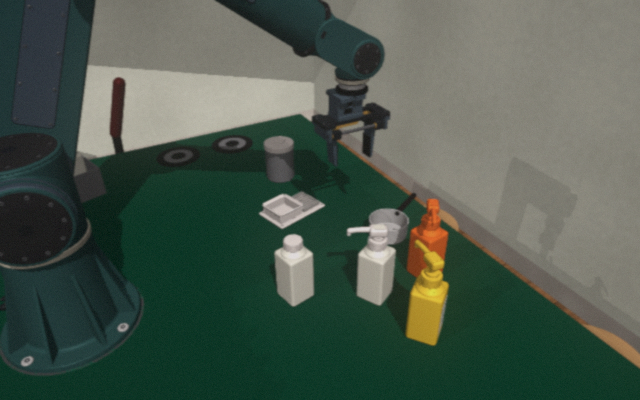

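The things that could be taken for the bottle, in the scene picture:
- White pump bottle at (245,200).
- White refill without a pump at (285,170).
- Yellow pump bottle at (200,195) and orange pump bottle at (230,237).
- White bottles in the caddy at (510,120) and (550,117).

I choose the white one with the pump at (245,200). I'll check it in a crop.

```bash
python3 - <<'E'
from h import *
a=dict(np.load('scene.npz'));b=dict(np.load('side.npz'))
c1=cv2.resize(a['color'][145:235,195:305],None,fx=5,fy=5,interpolation=cv2.INTER_CUBIC)[:, :550]
c2=cv2.resize(b['color'][215:315,260:410],None,fx=4,fy=4,interpolation=cv2.INTER_CUBIC)
save(c1,'c1.png');save(c2,'c2.png')
c3=cv2.resize(a['color'][195:270,335:405],None,fx=7,fy=7,interpolation=cv2.INTER_CUBIC);save(c3,'c3.png')
for n,d,pts in(('scene',a,[(245,205),(248,185),(285,175),(285,155),(370,220),(370,245),(284,260),(437,240)]),('side',b,[(376,280),(378,232),(295,280),(282,208),(307,200)])):
    w=cloud(d)
    for u,v in pts: print(n,(u,v),w[v,u].round(0))
E
```

```text
scene (245, 205) [ 647. -235.  101.]
scene (248, 185) [ 586. -243.  124.]
scene (285, 175) [ 492. -152.   91.]
scene (285, 155) [ 463. -155.  156.]
scene (370, 220) [549. 149.   4.]
scene (370, 245) [648. 164.   9.]
scene (284, 260) [758. -85.   7.]
scene (437, 240) [665. 348. 127.]
side (376, 280) [ 598. -281.   74.]
side (378, 232) [ 607. -265.  188.]
side (295, 280) [ 443. -202.   79.]
side (282, 208) [579. 171.   6.]
side (307, 200) [654. 158.  17.]
```

View pics/c1.png

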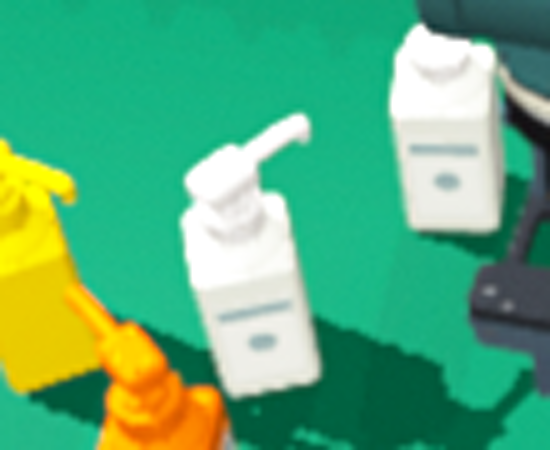

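View pics/c2.png

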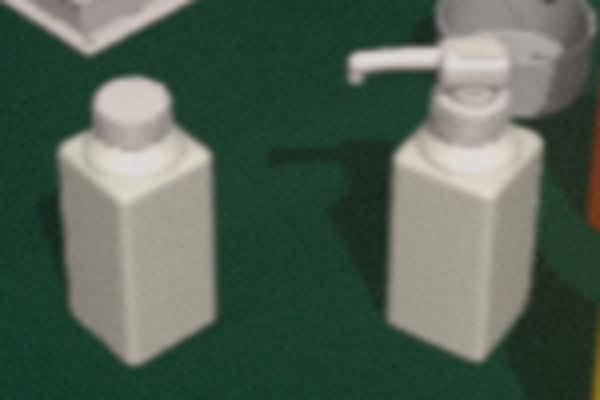

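View pics/c3.png

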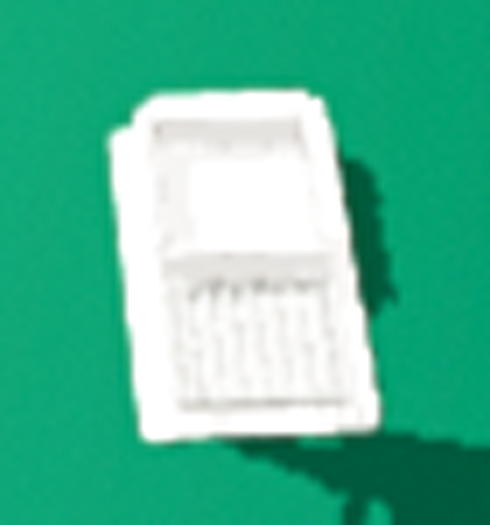

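Crop c1 shows the white bottle with the pump head. Its spout points back and right, and its printed label faces the scene camera at crop (262,325). The refill next to it has only a cap, and the stand's ribbed tray is at the camera end. I'm going with this choice and measuring the poses now.

```bash
cat > meas.py <<'E'
from h import *
def rect(p):
    r=cv2.minAreaRect(p[:,:2].astype(np.float32)); return np.round(r[0],1),np.round(r[1],1),round(r[2],2)
def sel(w,x,y,z,R=80):
    m=(np.hypot(w[...,0]-x,w[...,1]-y)<R)&(w[...,2]>z[0])&(w[...,2]<z[1]); return w[m]
def spans(p,zs):
    for a,b in zs:
        q=p[(p[:,2]>a)&(p[:,2]<b)]
        if len(q)>5: print('  z',a,b,len(q),rect(q),'med',np.median(q,0).round(1))
E
python3 - <<'E'
from meas import *
for n in('scene','side'):
    w=cloud(dict(np.load(n+'.npz')))
    print(n,'table',np.nanmedian(w[...,2][(abs(w[...,0]-800)<100)&(abs(w[...,1]-50)<100)]))
    print('bottle');spans(sel(w,613,-245,(0,250),85),[(10,40),(40,70),(70,100),(100,122),(128,136),(140,158),(168,184),(184,195)])
    print('refill');spans(sel(w,465,-170,(0,250),60),[(10,110),(150,165)])
    print('stand');spans(sel(w,610,158,(0,60),130),[(3,10),(12,22),(24,33),(33,45),(3,50)])
E
```

```text
scene table 10.024906375610499
bottle
  z 10 40 115 (array([ 632.7, -230. ]), array([39.2, 79.3]), 62.04) med [ 646.8 -233.2   26.6]
  z 40 70 114 (array([ 642.9, -234.8]), array([20.2, 64.4]), 35.81) med [ 647.4 -234.8   56.1]
  z 70 100 129 (array([ 637.6, -232.8]), array([33.5, 71.2]), 50.59) med [ 646.6 -233.3   84.8]
  z 100 122 119 (array([ 620.1, -248.2]), array([67.3, 63.8]), 28.0) med [ 643.8 -235.5  114.9]
  z 128 136 77 (array([ 624. , -244.9]), array([40. , 55.6]), 28.56) med [ 632.9 -237.9  130.7]
  z 140 158 64 (array([ 625.1, -244.5]), array([31.3, 39.6]), 38.99) med [ 632.5 -240.9  151.3]
  z 168 184 80 (array([ 600. , -236.5]), array([28.2, 84.8]), 54.91) med [ 614.4 -235.3  180.7]
  z 184 195 93 (array([ 603.6, -239.2]), array([25.4, 75.4]), 57.93) med [ 616.8 -245.1  187.3]
refill
  z 10 110 407 (array([ 473.7, -148.3]), array([44.3, 83.3]), 49.51) med [ 490.1 -152.9   62.2]
  z 150 165 77 (array([ 466.4, -164. ]), array([41. , 30.9]), 81.45) med [ 467.1 -162.6  156.3]
stand
  z 3 10 882 (array([610.8, 157.5]), array([248.7, 243.1]), 29.45) med [618.1 154.3   6. ]

[... 1126 characters left out ...]
, 77.3]), 56.89) med [ 610.  -248.6  187.1]
refill
  z 10 110 1266 (array([ 446.9, -182.4]), array([47., 85.]), 55.41) med [ 443.8 -194.    62.6]
  z 150 165 221 (array([ 458.4, -166.9]), array([40.3, 38.5]), 64.69) med [ 456.7 -170.8  157.6]
stand
  z 3 10 632 (array([614.8, 161.3]), array([241.7, 251.3]), 66.1) med [587.8 135.8   5.8]
  z 12 22 364 (array([603.3, 153.2]), array([152. ,  82.5]), 16.06) med [609.7 152.   15.7]
  z 24 33 185 (array([571.2, 144.5]), array([83.9, 83.8]), 14.9) med [572.  150.5  28.6]
  z 33 45 158 (array([570.1, 144.3]), array([89.7, 89.4]), 13.17) med [576.1 160.1  36.1]
  z 3 50 1470 (array([614.8, 161.3]), array([241.7, 251.3]), 66.1) med [590.2 146.7  12.4]
```

```bash
cat > fit.py <<'E'
from meas import *
from scipy.optimize import least_squares
def sdsq(p,x,y,a,h):
    c,s=np.cos(a),np.sin(a); d=p[:,:2]-[x,y]
    q=np.abs(np.c_[d[:,0]*c+d[:,1]*s,-d[:,0]*s+d[:,1]*c])-h
    return np.hypot(*np.maximum(q,0).T)+np.minimum(q.max(1),0)
def fitsq(p,x0,h):
    r=least_squares(lambda v:sdsq(p,*v,h),x0,loss='soft_l1',f_scale=1.0); return r.x, np.median(np.abs(sdsq(p,*r.x,h)))
E
python3 - <<'E'
from fit import *
W={n:cloud(dict(np.load(n+'.npz'))) for n in('scene','side')}
B={n:sel(W[n],613,-245,(12,116),60) for n in W}
R={n:sel(W[n],465,-168,(12,116),60) for n in W}
for nm,S,x0 in(('bottle',B,(613,-245,.2)),('refill',R,(465,-168,.0))):
    for k in(('scene',),('side',),('scene','side')):
        x,r=fitsq(np.vstack([S[n] for n in k]),x0,32);print(nm,k,x[:2].round(1),np.degrees(x[2]).round(1),r.round(2))
# collar circle
for n in W:
    p=sel(W[n],613,-245,(141,158),45)
    r=least_squares(lambda v:np.hypot(p[:,0]-v[0],p[:,1]-v[1])-20,(613,-245),loss='soft_l1');print('collar',n,r.x.round(1))
    h=sel(W[n],613,-245,(183,193),100); print('head',rect(h), 'topz',np.median(h[:,2]))
    # head block top: PCA dir of far points
    f=h[np.hypot(h[:,0]-613,h[:,1]+245)>30]; 
    if len(f): m=f[:,:2].mean(0);print('spout dir',np.degrees(np.arctan2(m[1]+245,m[0]-613)).round(1),len(f),np.hypot(h[:,0]-613,h[:,1]+245).max())
# stand lips/wall upper points: rect model
for n in W:
    s=W[n]; d=s[...,:2]-[570.3,145.2]; m=(np.abs(d).max(-1)<65)&(s[...,2]>33)&(s[...,2]<45)
    p=s[m]; x,r=fitsq(p,(570,145,.26),41);print('lip',n,x[:2].round(1),np.degrees(x[2]).round(1),r.round(2),len(p))
    z=s[(np.hypot(s[...,0]-611,s[...,1]-157)<120)&(s[...,2]>12)&(s[...,2]<22)];print('tray z',rect(z))
E
```

```text
bottle ('scene',) [ 618.4 -250. ] 26.4 1.13
bottle ('side',) [ 618.3 -250.1] 27.2 0.75
bottle ('scene', 'side') [ 618.4 -250.1] 27.0 0.81
refill ('scene',) [ 459.1 -164.3] 11.8 1.15
refill ('side',) [ 459.3 -164.7] 11.6 0.75
refill ('scene', 'side') [ 459.3 -164.7] 11.6 0.81
collar scene [ 617.9 -249.5]
head (array([ 625.6, -265.6]), array([ 42. , 147.7]), 36.16) topz 186.88234828132875
spout dir -153.7 19 99.50805276506894
collar side [ 618.  -250.3]
head (array([ 621.5, -266.7]), array([ 44.1, 144.1]), 37.61) topz 186.8341552923905
spout dir -172.5 37 98.56957349117171
lip scene [571.6 146.2] 14.9 1.35 132
tray z (array([605. , 154.9]), array([148.2,  81.4]), 15.69)
lip side [569.7 142.8] 14.4 1.58 158
tray z (array([603.3, 153.2]), array([152. ,  82.5]), 16.06)
```

```bash
python3 - <<'E'
from fit import *
W={n:cloud(dict(np.load(n+'.npz'))) for n in('scene','side')}
for n in W:
    h=sel(W[n],618.2,-250,(172,195),75); d=h[:,:2]-[618.2,-250]; r=np.hypot(*d.T);a=np.degrees(np.arctan2(d[:,1],d[:,0]))
    f=(r>25)&(h[:,2]>165)&(a>90); print(n,f.sum(),'spout',np.median(a[f]),a[f].std(), r[f].max())
    def c(v): return 
    t=h[(h[:,2]>183)&(r<27)]; print(rect(t))
d=snap('wrist');save(d['color'],'w0.png');print(d['pose'].round(3),d['camera_matrix'])
E
```

```text
scene 45 spout 145.97965933471 4.672299035206254 65.2108294573664
(array([ 616.1, -248.6]), array([27. , 45.4]), 60.92)
side 107 spout 155.19612327699278 3.6815816424076697 65.80740449292325
(array([ 613.2, -250.4]), array([31.4, 44. ]), 56.89)
[[ 1.00000e+00  0.00000e+00  0.00000e+00  6.99747e+02]
 [ 0.00000e+00 -9.56000e-01 -2.95000e-01  8.37460e+01]
 [-0.00000e+00  2.95000e-01 -9.56000e-01  3.84215e+02]
 [ 0.00000e+00  0.00000e+00  0.00000e+00  1.00000e+00]] [[309.70691629   0.         321.77969248]
 [  0.         309.70691629 200.80530479]
 [  0.           0.           1.        ]]
```

View pics/w0.png

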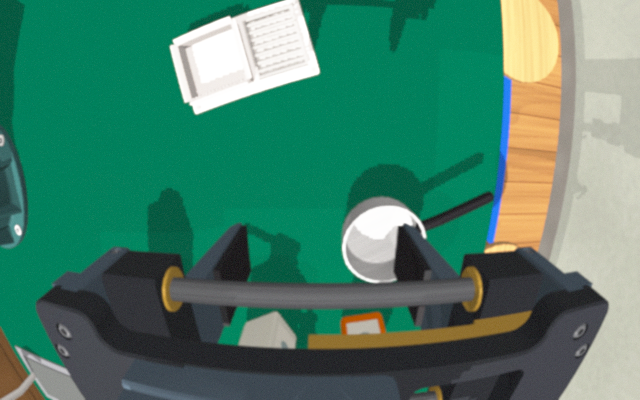

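```bash
cat >> h.py <<'E'
def fcloud(d):
    K=d['camera_matrix'];z=d['range_z'].astype(float);v,u=np.indices(z.shape)
    a=(u-K[0,2])/K[0,0];b=(v-K[1,2])/K[1,1];t=np.hypot(a,b)+1e-9;k=np.tan(np.minimum(t,1.5))/t
    p=np.stack([a*k*z,b*k*z,z],-1);w=p@d['pose'][:3,:3].T+d['pose'][:3,3];w[z==0]=np.nan;return w
E
python3 - <<'E'
from fit import *
W={n:cloud(dict(np.load(n+'.npz'))) for n in('scene','side')}
W['wrist']=fcloud(dict(np.load('wrist.npz')))
for n in W:
    s=W[n]; d=s[...,:2]-[570.3,145.2]; 
    for lo,hi in((20,30),(31,34),(34,42)):
        m=(np.abs(d).max(-1)<65)&(s[...,2]>lo)&(s[...,2]<hi)
        p=s[m]
        if len(p)>10: print(n,lo,hi,len(p),rect(p))
    m=(np.hypot(s[...,0]-645,s[...,1]-165)<70)&(s[...,2]>12)&(s[...,2]<22); p=s[m]
    print(' tray',rect(p))
    c=np.array([np.cos(.26),np.sin(.26)]);t=(s[...,:2]-[570.3,145.2])@c;u=(s[...,:2]-[570.3,145.2])@[-c[1],c[0]]
    m=(abs(u)<60)&(t>-70)&(t<140)&(s[...,2]>4.0)&(s[...,2]<45);print(' all',rect(s[m]),m.sum())
    f=s[(np.abs(d).max(-1)<20)];print(' floor z',np.nanmedian(f[:,2]))
s=W['wrist']
for nm,x,y in(('pan',745,-90),):
    p=sel(s,x,y,(30,70),75);print(nm,rect(p))
E
```

```text
scene 20 30 91 (array([571.1, 145.6]), array([83.5, 76.8]), 17.37)
scene 31 34 54 (array([567.4, 145.3]), array([83.9, 85.5]), 13.73)
scene 34 42 111 (array([571.2, 146.4]), array([87.5, 86.8]), 15.12)
 tray (array([632.7, 164. ]), array([90.1, 79.3]), 15.89)
 all (array([606.3, 156.6]), array([166.1, 113. ]), 17.07) 1308
 floor z 5.603944888177807
side 20 30 200 (array([570.4, 142.5]), array([81.7, 81.9]), 15.66)
side 31 34 68 (array([571.1, 144.8]), array([83.9, 83.3]), 14.83)
side 34 42 134 (array([570.1, 144.3]), array([89.7, 89.4]), 13.17)
 tray (array([631.7, 161.5]), array([92.7, 82.5]), 15.85)
 all (array([605.6, 154.8]), array([207.4, 109.8]), 14.02) 1303
 floor z 6.5993766752842475
wrist 20 30 319 (array([571.6, 144.5]), array([77.2, 76.2]), 15.46)
wrist 31 34 501 (array([570.9, 146.7]), array([83.6, 79.9]), 15.08)
wrist 34 42 1059 (array([569.8, 145.6]), array([87.1, 86.9]), 15.48)
 tray (array([631. , 162.8]), array([89.6, 79.3]), 16.0)
 all (array([603.6, 154.7]), array([165.7, 104.5]), 15.56) 10606
 floor z 5.967105539551255
pan (array([758. , -77.6]), array([ 66.3, 103.5]), 3.31)
```

```bash
python3 - <<'E'
from fit import *
for n in('scene','side'):
    d=dict(np.load(n+'.npz'));w=cloud(d);hsv=cv2.cvtColor(d['color'],cv2.COLOR_RGB2HSV)
    for nm,l,h in(('orange',5,18),('yellow',20,33)):
        m=(hsv[...,0]>=l)&(hsv[...,0]<=h)&(hsv[...,1]>150)&(w[...,2]>20)&(w[...,2]<260)&(w[...,0]<900)&(w[...,0]>300)&(np.abs(w[...,1]+300)<220)
        p=w[m]; print(n,nm,len(p),rect(p),'zmax',np.percentile(p[:,2],99),'min dist to bottle axis',np.percentile(np.hypot(p[:,0]-618,p[:,1]+250),2), 'top',rect(p[p[:,2]>165]))
E
```

```text
scene orange 706 (array([ 713. , -273.6]), array([197.5,  76.4]), 28.45) zmax 197.70344706465485 min dist to bottle axis 125.52957717642398 top (array([ 760.6, -252.4]), array([55.6, 25.2]), 55.07)
scene yellow 1162 (array([ 704.1, -322.4]), array([255.6,  75.1]), 50.82) zmax 202.8573020868172 min dist to bottle axis 100.77736966461794 top (array([ 695.2, -313.5]), array([225.,  53.]), 52.73)
side orange 1579 (array([ 697.2, -309.8]), array([219.6,  82.4]), 43.26) zmax 202.1060576632781 min dist to bottle axis 111.93598378778621 top (array([ 697.1, -312.8]), array([223.1,  48.6]), 51.18)
side yellow 2452 (array([ 681. , -350.5]), array([193.9,  72.3]), 49.93) zmax 201.70733325800873 min dist to bottle axis 110.95756527811454 top (array([ 646.2, -373.6]), array([84.8, 26.6]), 80.79)
```

apply_moves --motion '[[[-2,-28,-9],[0,0,0]],[[-2,-28,-9],[0,0,0]],[[-2,-28,-9],[0,0,0]],[[-2,-28,-9],[0,0,0]],[[-2,-28,-9],[0,0,0]],[[-2,-28,-9],[0,0,0]],[[-2,-28,-9],[0,0,0]],[[-2,-28,-9],[0,0,0]],[[-2,-26,-9.4],[0,0,0]],[[0,0,0],[0,0,0]]]' --claw 91

```text
time: 1.15
eef_pos: [617.7, -252.5, 232.0]
ee_rot: [0.707, 0.001, 0.707, -0.001]
contact_force: [-0.7, 0.6, -0.9]
finger_gap: 91.0
```

apply_moves --motion '[[[0,0,0],[-7.5,0,0]],[[0,0,0],[-7.5,0,0]],[[0,0,0],[-7.5,0,0]],[[0,0,0],[-7.5,0,0]],[[0,0,0],[-7.5,0,0]],[[0,0,0],[-7.5,0,0]],[[0,0,0],[-7.5,0,0]],[[0,0,0],[-7.5,0,0]],[[0,0,0],[0,0,0]]]'

```text
time: 2.05
eef_pos: [618.7, -249.3, 231.7]
ee_rot: [0.612, -0.354, 0.612, 0.354]
contact_force: [-0.2, -0.7, 0.2]
finger_gap: 91.0
```

```bash
python3 - <<'E'
from fit import *
s=get_state();print(s)
d=snap('wrist');save(d['color'],'w1.png')
w=fcloud(d)
B=sel(w,618,-250,(20,110),60);print(fitsq(B,(618,-250,.47),32),len(B))
for z in((141,158),(183,195)):
    p=sel(w,618,-250,z,75);print(z,len(p),rect(p) if len(p)>4 else '')
h=sel(w,618.2,-250,(165,195),75); dd=h[:,:2]-[618.2,-250];r=np.hypot(*dd.T);a=np.degrees(np.arctan2(dd[:,1],dd[:,0]));f=(r>25)&(a>90);print(f.sum(),np.median(a[f]))
E
```

```text
{'time': 2.05, 'q': array([-4.18059017e-01,  3.09106644e-01,  1.79435921e+00,  6.46102165e-05,
        1.03855144e+00, -1.46784669e+00]), 'dq': array([-0.0016613 ,  0.00023679, -0.00227925, -0.00044998,  0.0005541 ,
        0.15775473]), 'joint_efforts': array([-1.35541507e-01, -7.08210397e+01, -4.37643707e+01, -4.37120651e-02,
        7.95558980e-02, -2.51030557e+00]), 'eef_pos': array([ 618.70416052, -249.3450542 ,  231.68758922]), 'ee_rot': array([ 0.61184759, -0.35420305,  0.61199211,  0.35446917]), 'contact_force': array([-0.19653199, -0.73264029,  0.21133517]), 'torque': array([ 0.0738667, -0.0119167,  0.0236285]), 'finger_gap': 91.0076170755361}
(array([ 6.17583650e+02, -2.49854855e+02,  4.72529977e-01]), np.float64(0.2949309098664301)) 477
(141, 158) 181 (array([ 613.7, -247.7]), array([41.1, 33.7]), 66.51)
(183, 195) 2325 (array([ 597.3, -238.8]), array([25.5, 81.7]), 60.95)
845 150.60190333674316
```

View pics/w1.png

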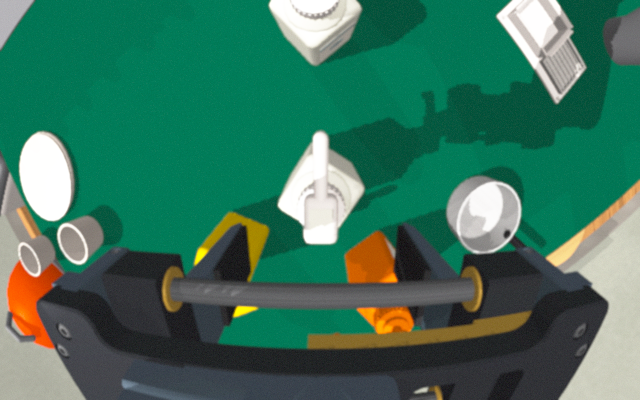

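The picture shows the bottle under the open fingers at (320,190), with its spout pointing up the image along the tool axis. The yellow and orange bottles are behind, to either side. I'll check that the finger corridors are clear.

```bash
python3 - <<'E'
from fit import *
c=np.array([np.cos(np.pi/3),np.sin(np.pi/3)]);o=np.array([617.9,-250])
for n in('scene','side','wrist'):
    d=snap(n) if n!='wrist' else dict(np.load('wrist.npz'))
    w=(fcloud if n=='wrist' else cloud)(d)
    t=(w[...,:2]-o)@c;u=(w[...,:2]-o)@[-c[1],c[0]]
    for sg in(1,-1):
        m=(sg*t>38)&(sg*t<95)&(abs(u)<42)&(w[...,2]>70)&(w[...,2]<205)
        print(n,sg,m.sum(),w[m].mean(0) if m.any() else '')
E
```

```text
scene 1 49 [ 634.41139249 -212.79916609   97.14347511]
scene -1 1 [ 608.22279725 -289.00962859  118.82038965]
side 1 0 
side -1 130 [ 603.47615729 -288.1279014    97.07376802]
wrist 1 27 [ 628.84461517 -210.96698962  111.54846822]
wrist -1 31 [ 601.81658651 -286.34195168  116.97823015]
```

apply_moves --motion '[[[14,0,0],[0,0,0]],[[14,0,0],[0,0,0]],[[14,0,0],[0,0,0]],[[14,0,0],[0,0,0]],[[14,0,0],[0,0,0]],[[14,0,0],[0,0,0]],[[13.5,0,0],[0,0,0]],[[0,0,0],[0,0,0]],[[0,0,0],[0,0,0]]]'

```text
time: 3.1
eef_pos: [618.7, -250.0, 134.3]
ee_rot: [0.612, -0.353, 0.612, 0.354]
contact_force: [0.4, -0.6, -0.0]
finger_gap: 90.9
```

apply_moves --motion '[[[0,0,0],[0,0,0]],[[0,0,0],[0,0,0]],[[0,0,0],[0,0,0]],[[0,0,0],[0,0,0]],[[0,0,0],[0,0,0]],[[0,0,0],[0,0,0]],[[0,0,0],[0,0,0]],[[0,0,0],[0,0,0]]]' --claw 30 --newtons 40

```text
time: 3.9
eef_pos: [618.6, -250.1, 134.4]
ee_rot: [0.612, -0.354, 0.612, 0.354]
contact_force: [-0.5, -1.6, 0.5]
finger_gap: 39.1
```

apply_moves --motion '[[[-4,0,0],[0,0,0]],[[-8,0,0],[0,0,0]],[[-12,0,0],[0,0,0]],[[-14,0,0],[0,0,0]],[[-14,0,0],[0,0,0]],[[-10,0,0],[0,0,0]],[[-6,0,0],[0,0,0]],[[-2,0,0],[0,0,0]],[[0,0,0],[0,0,0]]]'

```text
time: 4.8
eef_pos: [618.5, -250.0, 204.5]
ee_rot: [0.612, -0.354, 0.612, 0.354]
contact_force: [0.4, 0.7, -5.7]
finger_gap: 39.3
```

```bash
python3 - <<'E'
from fit import *
s=get_state();print(s['eef_pos'],s['contact_force'],s['finger_gap'])
d=snap('scene');save(d['color'][100:300,150:450],'s1.png')
E
```

```text
[ 618.54426538 -250.00944863  204.47033196] [ 0.35288653  0.69087088 -5.743445  ] 39.30512788753878
```

View pics/s1.png

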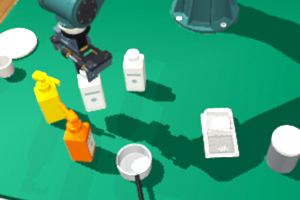

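The picture shows the bottle hanging upright from the gripper at about (92,92) in the crop, with nothing else moved. It weighs about 5.7 N. Next I carry it over to the stand.

apply_moves --motion '[[[0,6,8],[0,0,0]],[[0,12,16],[0,0,0]],[[0,15,20],[0,0,0]],[[0,15,20],[0,0,0]],[[0,15,20],[0,0,0]],[[0,15,20],[0,0,0]],[[0,15,20],[0,0,0]],[[0,15,20],[0,0,0]],[[0,15,20],[0,0,0]],[[0,15,20],[0,0,0]]]'

```text
time: 5.85
eef_pos: [590.0, -19.3, 204.1]
ee_rot: [0.612, -0.354, 0.612, 0.354]
contact_force: [0.4, -0.4, -6.0]
finger_gap: 39.2
```

apply_moves --motion '[[[0,15,20],[0,0,0]],[[0,15,20],[0,0,0]],[[0,15,20],[0,0,0]],[[0,15,20],[0,0,0]],[[0,15,20],[0,0,0]],[[0,12,16],[0,0,0]],[[0,9,12],[0,0,0]],[[0,5,7],[0,0,0]],[[0,0,0],[0,0,0]],[[0,0,0],[0,0,0]]]'

```text
time: 6.85
eef_pos: [571.0, 145.5, 204.4]
ee_rot: [0.612, -0.354, 0.612, 0.354]
contact_force: [-0.1, 0.5, -5.3]
finger_gap: 39.3
```

apply_moves --motion '[[[0,0,0],[4,0,0]],[[0,0,0],[4,0,0]],[[0,0,0],[3.5,0,0]],[[0,0,0],[0,0,0]],[[0,0,0],[0,0,0]]]'

```text
time: 7.35
eef_pos: [571.2, 145.2, 204.4]
ee_rot: [0.644, -0.291, 0.645, 0.291]
contact_force: [0.7, 0.3, -6.0]
finger_gap: 39.4
```

```bash
python3 - <<'E'
from fit import *
s=get_state();print(s['time'],s['eef_pos'],s['contact_force'],s['finger_gap'],s['ee_rot'])
q=s['ee_rot'];from scipy.spatial.transform import Rotation as R
r=R.from_quat(q[[1,2,3,0]]).as_matrix();print('yaw z',np.degrees(np.arctan2(r[1,2],r[0,2])),'tool x',r[:,0])
for n in('scene','side','wrist'):
    d=snap(n);save(d['color'],n+'2.png');w=(fcloud if n=='wrist' else cloud)(d)
    B=sel(w,571,145,(85,185),60);zz=[B]
    if len(B)>20:
        m=B[:,2]<190;x,e=fitsq(B[(B[:,2]>85)&(B[:,2]<180)],(571,145,.26),32);print(n,len(B),x[:2],np.degrees(x[2]),e)
        for lo,hi in((85,115),(115,145),(145,180)):
            p=B[(B[:,2]>lo)&(B[:,2]<hi)]
            if len(p)>50: x,e=fitsq(p,(571,145,.26),32);print('  ',lo,x[:2].round(1),np.degrees(x[2]).round(1))
    p=w[(np.hypot(w[...,0]-571,w[...,1]-145)<55)&(w[...,2]>50)&(w[...,2]<250)];print(' lowest',np.percentile(p[:,2],[.5,2,5]) if len(p) else '')
E
```

```text
7.35 [571.19098183 145.17114676 204.38562061] [ 0.69095001  0.26405854 -5.98094222] 39.35965300190733 [ 0.64449606 -0.29082048  0.64459174  0.29077441]
yaw z 48.566725500596355 tool x [-9.65497597e-05 -1.15033276e-04 -9.99999989e-01]
scene 500 [570.87172812 146.23167285] 16.398675130930318 0.7239801631506388
   85 [570.7 146.1] 15.6
   115 [571.2 146.3] 16.4
   145 [570.7 146.2] 16.7
 lowest [76.02878232 79.33946143 86.62467745]
side 1002 [571.51442919 145.60312089] 16.085149410566707 1.046747955661182
   85 [571.4 145.5] 16.5
   115 [571.4 145.6] 15.7
   145 [571.7 145.7] 16.2
 lowest [73.86712536 78.44468601 83.40101344]
wrist 1367 [570.28943857 146.08512131] 15.4605486462226 0.24165229702134994
   85 [570.2 146. ] 15.5
   115 [570.2 146.1] 15.6
   145 [570.3 146.1] 15.4
 lowest [ 82.56538771  97.80605991 121.8209797 ]
```

View pics/side2.png

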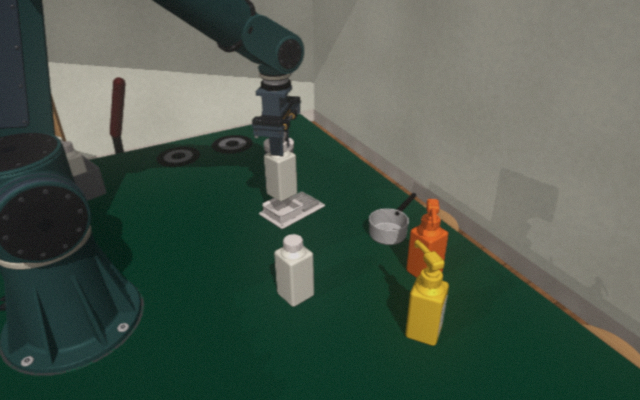

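View pics/scene2.png

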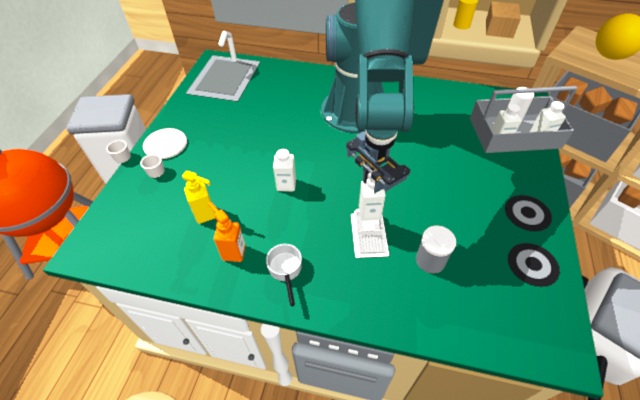

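The bottle hangs upright over the cradle, within about 1 mm and 0.5° of it, with its label (scene image (370,205)) towards the tray. I'll lower it slowly and watch the force.

apply_moves --motion '[[[5,0,0],[0,0,0]],[[7,0,0],[0,0,0]],[[7,0,0],[0,0,0]],[[7,0,0],[0,0,0]],[[5,0,0],[0,0,0]],[[4,0,0],[0,0,0]],[[4,0,0],[0,0,0]],[[4,0,0],[0,0,0]]]'

```text
time: 8.3
eef_pos: [571.2, 145.8, 161.2]
ee_rot: [0.645, -0.29, 0.645, 0.29]
contact_force: [-0.1, -0.3, -4.7]
finger_gap: 39.1
```

apply_moves --motion '[[[3,0,0],[0,0,0]],[[3,0,0],[0,0,0]],[[3,0,0],[0,0,0]],[[3,0,0],[0,0,0]],[[2,0,0],[0,0,0]],[[2,0,0],[0,0,0]],[[1,0,0],[0,0,0]]]'

```text
time: 9.0
eef_pos: [571.1, 145.8, 144.3]
ee_rot: [0.645, -0.29, 0.645, 0.29]
contact_force: [0.4, -0.2, -5.9]
finger_gap: 39.3
```

apply_moves --motion '[[[1,0,0],[0,0,0]],[[1,0,0],[0,0,0]],[[0.5,0,0],[0,0,0]],[[0,0,0],[0,0,0]],[[0,0,0],[0,0,0]]]'

```text
time: 9.5
eef_pos: [571.2, 145.8, 142.0]
ee_rot: [0.645, -0.29, 0.645, 0.29]
contact_force: [-0.1, -0.3, -6.2]
finger_gap: 38.9
```

apply_moves --motion '[[[0.5,0,0],[0,0,0]],[[0.5,0,0],[0,0,0]],[[0,0,0],[0,0,0]],[[0,0,0],[0,0,0]]]'

```text
time: 9.9
eef_pos: [571.1, 145.7, 140.9]
ee_rot: [0.645, -0.29, 0.645, 0.29]
contact_force: [0.4, 1.1, -5.0]
finger_gap: 39.0
```

apply_moves --motion '[[[0.5,0,0],[0,0,0]],[[0.3,0,0],[0,0,0]],[[0,0,0],[0,0,0]],[[0,0,0],[0,0,0]]]'

```text
time: 10.3
eef_pos: [571.3, 145.7, 140.4]
ee_rot: [0.645, -0.29, 0.645, 0.29]
contact_force: [-1.0, -1.3, 2.3]
finger_gap: 39.0
```

apply_moves --motion '[[[0,0,0],[0,0,0]],[[0,0,0],[0,0,0]],[[0,0,0],[0,0,0]],[[0,0,0],[0,0,0]],[[0,0,0],[0,0,0]],[[0,0,0],[0,0,0]],[[0,0,0],[0,0,0]],[[0,0,0],[0,0,0]]]' --claw 80

```text
time: 11.1
eef_pos: [571.1, 145.8, 140.1]
ee_rot: [0.645, -0.29, 0.645, 0.29]
contact_force: [1.1, 0.3, -0.6]
finger_gap: 79.9
```

```bash
python3 - <<'E'
from fit import *
s=get_state();print(s['time'],s['eef_pos'],s['contact_force'],s['finger_gap'])
for n in('scene','side','wrist'):
    d=snap(n);save(cv2.resize(d['color'][150:270,320:440] if n=='scene' else d['color'][90:240,220:370],None,fx=4,fy=4) if n!='wrist' else d['color'],n+'3.png');w=(fcloud if n=='wrist' else cloud)(d)
    B=sel(w,571,145,(45,122),60)
    if len(B)>20: x,e=fitsq(B,(571,145,.26),32);print(n,len(B),x[:2],np.degrees(x[2]),e)
    h=sel(w,571,145,(186,205),75);print(' head',np.median(h[:,2]),len(h),rect(h))
    dd=h[:,:2]-[571,145.5];r=np.hypot(*dd.T);a=np.degrees(np.arctan2(dd[:,1],dd[:,0]));f=(r>25)&(a>60);print(f.sum(),np.median(a[f]))
E
```

```text
11.1 [571.1392437  145.76301859 140.13078841] [ 1.0601554   0.31229869 -0.57658267] 79.90288846962228
scene 347 [570.68998221 146.76808407] 16.601497254163625 0.74718818665567
 head 191.88404778678716 117 (array([561.5, 159. ]), array([102.7,  72.2]), 47.63)
25 134.7831336608949
side 723 [571.49788515 145.96979414] 15.883967828563975 1.156660818744001
 head 194.5996290461452 106 (array([571. , 138.9]), array([104.6,  34.1]), 45.38)
0 nan
wrist 1221 [570.17249853 146.24429731] 15.464598319122512 0.21907168740004934
 head 192.8877421935415 7357 (array([567.5, 148.3]), array([93.8, 92.8]), 4.54)
3236 136.8955564371393
  return _methods._mean(a, axis=axis, dtype=dtype,
  ret = ret.dtype.type(ret / rcount)
```

View pics/scene3.png

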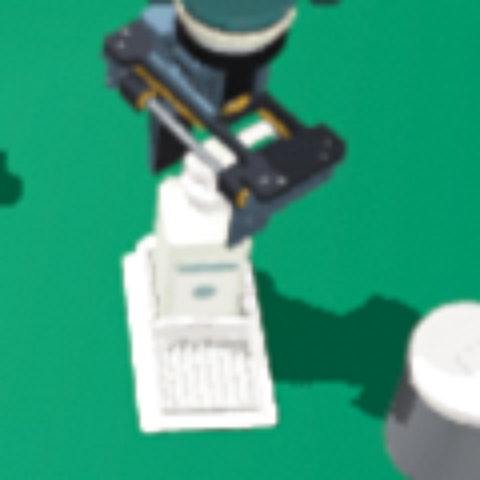

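View pics/wrist3.png

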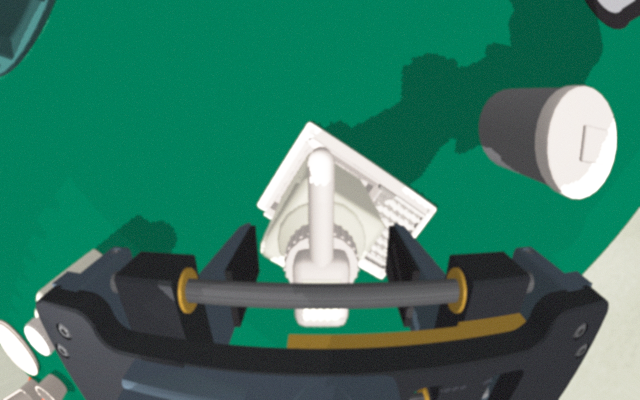

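The picture shows the bottle seated in the cradle, its label at scene crop (205,280) facing the tray. The spout is at about 138.5° and the head is still down, with its top at 193 mm. I'll raise to the head and grip its flanks, keeping the fingertips above the 27 mm ring.

apply_moves --motion '[[[-6,0,0],[0,0,0]],[[-8,0,0],[0,0,0]],[[-10,0,0],[0,0,0]],[[-7,0,0],[0,0,0]],[[-3,0,0],[0,0,0]],[[0,0,0],[0,0,0]]]'

```text
time: 11.85
eef_pos: [571.4, 145.8, 174.8]
ee_rot: [0.645, -0.291, 0.644, 0.29]
contact_force: [0.0, 0.7, -0.2]
finger_gap: 79.9
```

apply_moves --motion '[[[0,0,0],[0,0,0]],[[0,0,0],[0,0,0]],[[0,0,0],[0,0,0]],[[0,0,0],[0,0,0]],[[0,0,0],[0,0,0]],[[0,0,0],[0,0,0]],[[0,0,0],[0,0,0]],[[0,0,0],[0,0,0]],[[0,0,0],[0,0,0]]]' --claw 15 --newtons 20

```text
time: 12.75
eef_pos: [571.0, 145.7, 174.1]
ee_rot: [0.645, -0.29, 0.645, 0.29]
contact_force: [-1.1, -1.0, 0.0]
finger_gap: 25.9
```

apply_moves --motion '[[[-0.1,0,0],[5,0,0]],[[-0.1,0,0],[5,0,0]],[[-0.1,0,0],[5,0,0]],[[-0.1,0,0],[5,0,0]],[[0,0,0],[0,0,0]]]'

```text
time: 13.25
eef_pos: [571.0, 145.7, 174.6]
ee_rot: [0.685, -0.174, 0.686, 0.174]
contact_force: [-1.5, -1.5, -0.7]
finger_gap: 25.9
```

```bash
python3 - <<'E'
from h import *
s=get_state();print(s['torque'],s['contact_force'],s['finger_gap'])
d=snap('wrist');save(d['color'],'wrist4.png')
E
```

```text
[-0.21768311  0.27014879 -0.00992785] [-1.45787893 -1.46671475 -0.71953259] 25.85025488292906
```

View pics/wrist4.png

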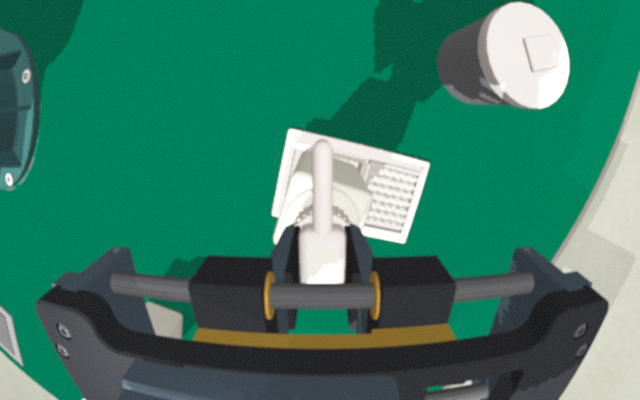

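The head is turning with the gripper and the forces are small, so I'll carry on.

apply_moves --motion '[[[-0.1,0,0],[6,0,0]],[[-0.1,0,0],[6,0,0]],[[-0.1,0,0],[6,0,0]],[[-0.1,0,0],[6,0,0]],[[-0.1,0,0],[6,0,0]],[[-0.1,0,0],[6,0,0]],[[-0.1,0,0],[6,0,0]],[[-0.1,0,0],[6,0,0]],[[-0.1,0,0],[6,0,0]],[[-0.1,0,0],[6,0,0]]]'

```text
time: 14.3
eef_pos: [571.1, 145.9, 176.0]
ee_rot: [0.68, 0.192, 0.681, -0.192]
contact_force: [-3.3, 0.5, 3.9]
finger_gap: 25.8
```

apply_moves --motion '[[[-0.1,0,0],[6,0,0]],[[-0.1,0,0],[6,0,0]],[[-0.1,0,0],[6,0,0]],[[-0.1,0,0],[6,0,0]],[[-0.1,0,0],[6,0,0]],[[0,0,0],[6,0,0]],[[0,0,0],[5,0,0]],[[0,0,0],[0,0,0]],[[0,0,0],[0,0,0]]]'

```text
time: 15.2
eef_pos: [571.8, 146.2, 177.3]
ee_rot: [0.571, 0.418, 0.571, -0.417]
contact_force: [-6.1, 1.9, 15.6]
finger_gap: 25.8
```

```bash
python3 - <<'E'
from fit import *
s=get_state();print(s['torque'],s['contact_force'],s['finger_gap'],s['q'])
d=snap('wrist');save(d['color'],'wrist5.png')
for n in('scene','side','wrist'):
    if n!='wrist': d=snap(n)
    w=(fcloud if n=='wrist' else cloud)(d)
    B=sel(w,571,145,(45,122),60)
    if len(B)>20: x,e=fitsq(B,(571,145,.26),32);print(n,len(B),x[:2],np.degrees(x[2]),e)
E
```

```text
[ 0.31613767  1.31266471 -0.02050407] [-6.05837571  1.90370912 15.59262964] 25.804566605409015 [2.10593881e-01 2.55796761e-01 1.97930115e+00 6.38434194e-04
 9.05081770e-01 1.47303074e+00]
scene 318 [572.10509379 147.1265196 ] 11.309693686717958 1.0039861595135235
side 721 [572.80950986 146.15641674] 10.61474658339763 1.1359443851511628
wrist 720 [572.58107898 146.16972594] 10.647692250630834 1.1459213358411109
```

View pics/wrist5.png

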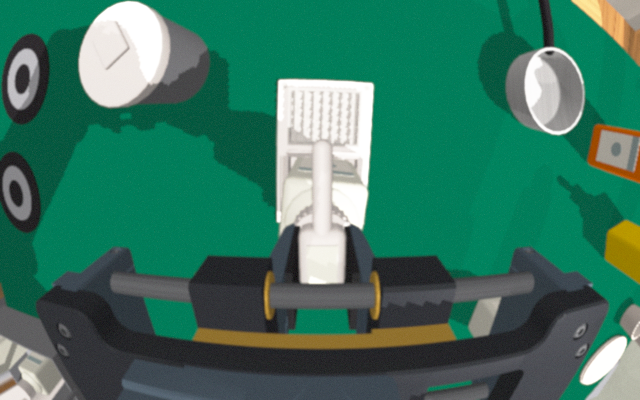

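The tool now feels a 15.6 N upward push, so the head is unlocked. The spout at image (322,170) points over the tray. I'll let go.

apply_moves --motion '[[[0,0,0],[0,0,0]],[[0,0,0],[0,0,0]],[[0,0,0],[0,0,0]],[[0,0,0],[0,0,0]],[[0,0,0],[0,0,0]],[[0,0,0],[0,0,0]],[[0,0,0],[0,0,0]]]' --claw 70

```text
time: 16.05
eef_pos: [571.1, 145.7, 176.0]
ee_rot: [0.57, 0.418, 0.57, -0.418]
contact_force: [-0.3, -0.8, -0.9]
finger_gap: 69.8
```

apply_moves --motion '[[[-8,0,0],[0,0,0]],[[-10,0,0],[0,0,0]],[[-10,0,0],[0,0,0]],[[-10,0,0],[0,0,0]],[[-7,0,0],[0,0,0]],[[-3,0,0],[0,0,0]],[[0,0,0],[0,0,0]]]'

```text
time: 16.75
eef_pos: [571.3, 145.8, 224.5]
ee_rot: [0.57, 0.418, 0.57, -0.418]
contact_force: [0.2, 0.1, 0.5]
finger_gap: 70.0
```

apply_moves --motion '[[[0,0,0],[0,0,0]],[[0,0,0],[0,0,0]],[[0,0,0],[0,0,0]],[[0,0,0],[0,0,0]],[[0,0,0],[0,0,0]],[[0,0,0],[0,0,0]],[[0,0,0],[0,0,0]],[[0,0,0],[0,0,0]],[[0,0,0],[0,0,0]]]' --claw 0

```text
time: 17.65
eef_pos: [571.1, 145.8, 224.0]
ee_rot: [0.57, 0.418, 0.57, -0.418]
contact_force: [0.3, 0.2, 1.1]
finger_gap: 1.5
```

```bash
python3 - <<'E'
from fit import *
s=get_state();print(s['time'],s['eef_pos'],s['torque'],s['contact_force'],s['finger_gap'])
for n in('scene','side','wrist'):
    d=snap(n);w=(fcloud if n=='wrist' else cloud)(d)
    if n=='wrist': save(d['color'],'wrist6.png')
    if n=='side': save(cv2.resize(d['color'][70:240,200:370],None,fx=3,fy=3),'side6.png')
    B=sel(w,571,145,(45,122),60)
    if len(B)>20: x,e=fitsq(B,(571,145,.26),32);print(n,len(B),x[:2],np.degrees(x[2]),e)
    h=sel(w,572,146,(180,214),75);print(' head z',np.percentile(h[:,2],[5,50,90,98]),rect(h[h[:,2]>197]))
E
```

```text
17.65 [571.12444844 145.76645364 224.03162088] [0.02365949 0.08106517 0.02170759] [0.28390922 0.18735315 1.11445534] 1.4520379163055557
scene 322 [570.60738438 147.09273491] 11.694180336488492 0.884380168171413
 head z [193.79599567 203.29610216 207.24663658 209.05876125] (array([593.3, 151.7]), array([85.5, 25.2]), 14.22)
side 706 [571.45409227 145.97439428] 11.462243199731759 1.1172101255731484
 head z [188.84171688 202.29188239 207.92178522 208.9988052 ] (array([592.6, 144.9]), array([85.2, 26.2]), 9.48)
wrist 519 [569.56311562 149.81553944] 11.769939434790814 0.37924626600780087
 head z [198.86276976 204.28917212 206.74611627 207.61396471] (array([601.1, 157.7]), array([65.8, 26.5]), 21.6)
```

View pics/wrist6.png

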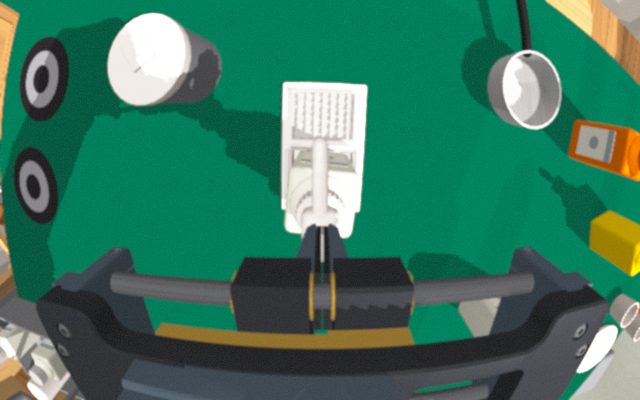

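View pics/side6.png

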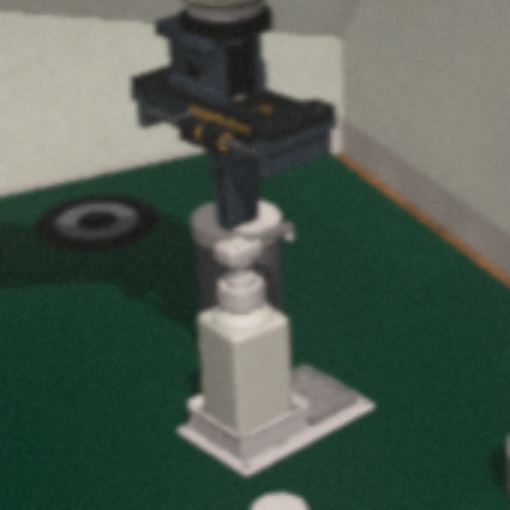

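The head is up, with its top at 207 mm and its spout over the tray at (320,165). Now the first stroke.

apply_moves --motion '[[[5,0,0],[0,0,0]],[[5,0,0],[0,0,0]],[[4,0,0],[0,0,0]],[[3,0,0],[0,0,0]],[[3,0,0],[0,0,0]],[[3,0,0],[0,0,0]],[[0,0,0],[0,0,0]]]'

```text
time: 18.5
eef_pos: [571.5, 145.8, 201.6]
ee_rot: [0.57, 0.418, 0.57, -0.418]
contact_force: [-3.2, -1.5, 12.1]
finger_gap: 0.4
```

apply_moves --motion '[[[2,0,0],[0,0,0]],[[2,0,0],[0,0,0]],[[2,0,0],[0,0,0]],[[1,0,0],[0,0,0]],[[0,0,0],[0,0,0]]]'

```text
time: 19.0
eef_pos: [571.9, 145.9, 195.2]
ee_rot: [0.571, 0.418, 0.57, -0.418]
contact_force: [-4.0, -0.8, 16.9]
finger_gap: 0.3
```

apply_moves --motion '[[[1,0,0],[0,0,0]],[[1,0,0],[0,0,0]],[[0,0,0],[0,0,0]]]'

```text
time: 19.3
eef_pos: [572.0, 145.9, 193.4]
ee_rot: [0.571, 0.419, 0.57, -0.418]
contact_force: [-3.6, -1.4, 18.9]
finger_gap: 0.6
```

apply_moves --motion '[[[0.7,0,0],[0,0,0]],[[0.5,0,0],[0,0,0]],[[0,0,0],[0,0,0]]]'

```text
time: 19.6
eef_pos: [572.1, 145.9, 192.4]
ee_rot: [0.571, 0.419, 0.57, -0.418]
contact_force: [-5.1, -1.0, 19.1]
finger_gap: 0.5
```

apply_moves --motion '[[[0.5,0,0],[0,0,0]],[[0.3,0,0],[0,0,0]],[[0,0,0],[0,0,0]]]'

```text
time: 19.9
eef_pos: [572.5, 146.0, 192.2]
ee_rot: [0.571, 0.419, 0.57, -0.417]
contact_force: [-5.6, -1.8, 25.5]
finger_gap: 0.8
```

apply_moves --motion '[[[0.3,0,0],[0,0,0]],[[0,0,0],[0,0,0]],[[0,0,0],[0,0,0]]]'

```text
time: 20.2
eef_pos: [572.7, 146.0, 192.3]
ee_rot: [0.571, 0.419, 0.57, -0.417]
contact_force: [-6.6, -1.7, 28.4]
finger_gap: 0.4
```

The force passed the spring's 19 N with no further travel, at z 192.3, so the head is on its stop. I'll let it up and then stroke again.

apply_moves --motion '[[[-3,0,0],[0,0,0]],[[-4,0,0],[0,0,0]],[[-5,0,0],[0,0,0]],[[-6,0,0],[0,0,0]],[[-8,0,0],[0,0,0]],[[-8.3,0,0],[0,0,0]],[[0,0,0],[0,0,0]],[[0,0,0],[0,0,0]],[[0,0,0],[0,0,0]]]'

```text
time: 21.1
eef_pos: [570.9, 145.7, 223.6]
ee_rot: [0.57, 0.418, 0.57, -0.418]
contact_force: [-0.6, 0.3, -0.5]
finger_gap: 0.2
```

```bash
python3 - <<'E'
from fit import *
s=get_state();print(s['time'],s['eef_pos'],s['torque'],s['contact_force'])
for n in('scene','side'):
    d=snap(n);w=cloud(d)
    B=sel(w,571,145,(45,122),60);x,e=fitsq(B,(571,145,.26),32);print(n,len(B),x[:2],np.degrees(x[2]),e)
    h=sel(w,572,146,(180,214),75);print(' head z',np.percentile(h[:,2],[5,50,90,98]),rect(h[h[:,2]>197]))
    dd=h[:,:2]-x[:2];r=np.hypot(*dd.T);a=np.degrees(np.arctan2(dd[:,1],dd[:,0]));f=(r>35);print(f.sum(),'spout',np.median(a[f]),r.max())
E
```

```text
21.1 [570.90771488 145.67029689 223.62420613] [-0.04780203  0.08317363 -0.0075255 ] [-0.56224995  0.28091175 -0.52238606]
scene 328 [570.73240275 147.17721567] 11.782256556540965 0.8967279665641641
 head z [192.52268263 203.63318334 206.99821802 208.6733492 ] (array([594. , 154.4]), array([83.6, 25.3]), 18.01)
45 spout 16.081522156181983 66.21575711887066
side 708 [571.33013996 146.11978162] 11.482449908887085 1.1141340449680683
 head z [188.24160231 202.14733356 207.76404052 209.32383772] (array([592.2, 147.2]), array([83.9, 23.2]), 13.54)
38 spout 13.43413880554531 62.50732306468825
```

apply_moves --motion '[[[6,0,0],[0,0,0]],[[6,0,0],[0,0,0]],[[4,0,0],[0,0,0]],[[3,0,0],[0,0,0]],[[3,0,0],[0,0,0]],[[3,0,0],[0,0,0]],[[3,0,0],[0,0,0]],[[2,0,0],[0,0,0]],[[1,0,0],[0,0,0]]]'

```text
time: 22.1
eef_pos: [571.9, 145.9, 194.1]
ee_rot: [0.571, 0.418, 0.57, -0.418]
contact_force: [-4.3, -1.4, 17.7]
finger_gap: 0.7
```

apply_moves --motion '[[[1,0,0],[0,0,0]],[[1,0,0],[0,0,0]],[[0.7,0,0],[0,0,0]],[[0.6,0,0],[0,0,0]],[[0.4,0,0],[0,0,0]],[[0,0,0],[0,0,0]],[[0,0,0],[0,0,0]]]'

```text
time: 22.8
eef_pos: [573.0, 146.1, 192.2]
ee_rot: [0.571, 0.419, 0.569, -0.417]
contact_force: [-7.1, -2.0, 32.5]
finger_gap: 0.7
```

The second stroke was also at its stop, at 32.5 N and z 192.2. I'll release and retreat well clear.

apply_moves --motion '[[[-3,0,0],[0,0,0]],[[-4,0,0],[0,0,0]],[[-5,0,0],[0,0,0]],[[-6,0,0],[0,0,0]],[[-10,0,0],[0,0,0]],[[-15,0,0],[0,0,0]],[[-20,0,0],[0,0,0]],[[-20,0,0],[0,0,0]],[[-10,0,0],[0,0,0]],[[0,0,0],[0,0,0]]]'

```text
time: 23.8
eef_pos: [571.8, 145.9, 284.0]
ee_rot: [0.571, 0.419, 0.57, -0.417]
contact_force: [1.0, -0.1, 0.3]
finger_gap: 0.6
```

```bash
python3 - <<'E'
from fit import *
s=get_state();print(s['time'],s['eef_pos'],s['contact_force'])
for n in('scene','side','wrist'):
    d=snap(n);w=(fcloud if n=='wrist' else cloud)(d)
    save(d['color'],n+'9.png')
    B=sel(w,571,145,(45,122),60);x,e=fitsq(B,(571,145,.26),32);print(n,len(B),x[:2],np.degrees(x[2]),e)
    h=sel(w,572,146,(180,214),75);print(' head z',np.percentile(h[:,2],[5,50,90,98]),rect(h[h[:,2]>197]))
    dd=h[:,:2]-[571,146.2];r=np.hypot(*dd.T);a=np.degrees(np.arctan2(dd[:,1],dd[:,0]));f=(r>35);print(f.sum(),'spout',np.median(a[f]),r.max())
    R=sel(w,459,-165,(12,116),60)
    if len(R)>50: print('refill',fitsq(R,(459,-165,.2),32))
E
```

```text
23.8 [571.82449665 145.91316527 284.02355913] [ 1.00867898 -0.0748208   0.26029625]
scene 325 [570.61528225 146.90585993] 11.016541468819122 0.9595805302040468
 head z [193.40339651 204.19511324 207.63410104 209.01315992] (array([594.1, 154.2]), array([86.4, 24.6]), 18.8)
45 spout 17.23346092392623 67.65693051172705
refill (array([ 4.59123150e+02, -1.64240903e+02,  1.98866908e-01]), np.float64(1.2138106908796864))
side 720 [571.45986634 146.15644189] 11.189814855527281 1.189733847886906
 head z [188.88010931 202.20286268 207.7636016  208.8066933 ] (array([591.4, 145.7]), array([82.8, 25.2]), 9.03)
39 spout 12.869364741020657 63.2491507748727
refill (array([ 4.59274849e+02, -1.64785819e+02,  2.01982091e-01]), np.float64(0.7266554848909692))
wrist 327 [569.7016921 149.5012163] 11.511370178362759 0.44476654749756506
 head z [200.30523934 205.61810908 207.86086128 208.55420766] (array([593.8, 154.4]), array([81.7, 25.7]), 17.76)
481 spout 18.382849602534712 65.50004370298606
refill (array([ 4.58783980e+02, -1.64748193e+02,  1.98937532e-01]), np.float64(0.5196169989579182))
```

View pics/scene9.png

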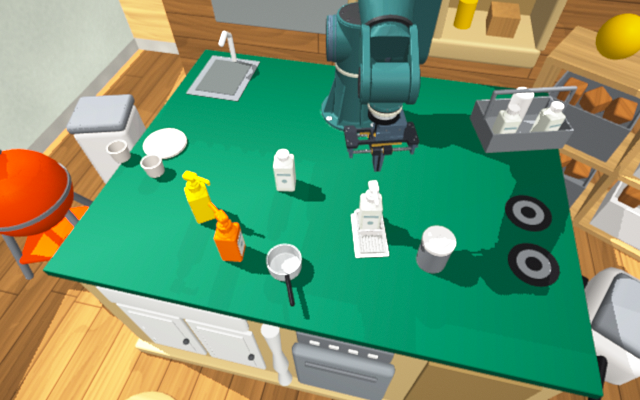

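View pics/wrist9.png

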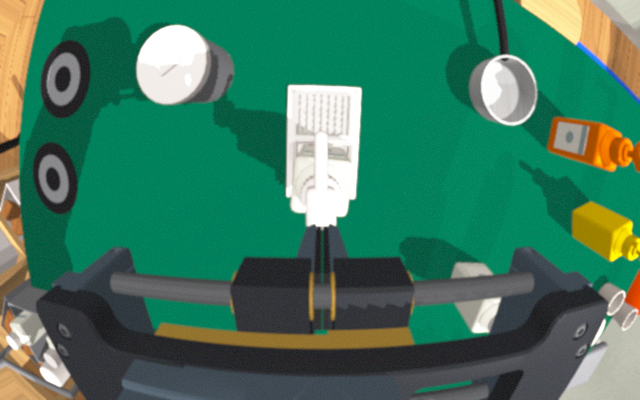

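The bottle stands upright in the cradle at scene image (370,208). The spout is over the tray, at (320,160) in the wrist view, and the head is up at 207 mm. The gripper is clear, and the refill, pan and tub look where they were. Handing in.

```bash
python3 -c "
from bench import job_done
print(job_done())"
```

```text
the job is handed in; nothing more can be done
None
```

I set the bottle in the cradle by its collar with the label towards the drip tray. I then turned the head 121° clockwise to unlock it and let it spring up. I pressed two full strokes to the stop (tool at z 192.2–192.3 mm, 28 N and 32.5 N), letting the head come up after each. Handed in at about 24 s.

**Last checks:**
- **Head:** fully up, with its top at about 207 mm, which is 201 mm plus the 6 mm cradle floor.
- **Spout:** at 13–18° in the world frame, against a stand yaw of about 15°, so its mouth is over the tray.
- **Bottle position:** the scene and side cameras put it 1–1.5 mm from the cradle centre. The wrist camera, which saw few points on the bottle, gave about 4 mm. All are within the 7 mm limit.
- **Bottle turn:** unlocking the head turned the bottle about 4° clockwise in the cradle's play, so the label is about 4° off the tray direction.
- **Bystanders:** the refill measured within 1 mm of where it started. The pan and tub look unmoved in the pictures, but I did not measure them again.

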